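Gauge the shift-rail bore and confirm the spacer pick

TASK

Take the colour-banded depth rod from its stand and slide it, head up, into the upright bore in the gearbox housing, past the spring detent and all the way onto the bottom of the bore: press it firmly home for a moment, but gently enough not to mark it. Let go and leave the rod standing there; the colour band level with the top face of the bored boss names the spacer for this housing (right at a border between two bands, either will do). Then push in the pick-confirm button of the bin of that colour, and no other, and leave the parts and tools lying around undisturbed.

Things in the scene. Friction and masses are not known exactly. Their poses are not given: they have to be found in the camera images.
- rod_grip (a point): Centre of the depth rod's knurled aluminium head (22 mm diameter, 42 mm tall), about 156 mm above the bench at the start. Under the head is a collar (32 mm diameter, 5 mm thick, its top 21 mm below this point), then a steel shaft of 12 mm diameter and 115 mm length; the nose lies 141 mm below this point along the rod. z points up the rod. It starts upright, loose in its stand.
- rod_nose (a point): Centre of the depth rod's lower end, bevelled at 45 degrees to a 6 mm flat. Coloured bands on the shaft, measured up from the nose: yellow 42 to 54 mm, green 54 to 66, blue 66 to 78; bare steel elsewhere. So a bore 42 to 54 mm deep calls for yellow, 54 to 66 green, 66 to 78 blue; within 2 mm of a border both neighbours are accepted.
- rod: The whole depth rod, rigid, 162 mm long, 0.17 to 0.23 kg; origin at the nose, z up the rod. Slide it at 15 mm/s or slower: more than 30 N on the bottom of the bore, which meeting it at 30 mm/s can already give, marks it and is not allowed. A proper push on the bottom is a steady 8 to 15 N for half a second. The ball's side pressure holds the rod where it is let go, so push it all the way.
- stand: Fixed black plastic block 70 x 70 x 45 mm with a 14 mm hole 30 mm deep in the middle, in which the rod stands. Origin: centre of its underside on the bench.
- housing: Fixed cast aluminium gearbox end housing on a grey nest plate 190 x 130 mm. Origin: on the bench, on the bore axis. The bored boss is an upright round tower, 40 mm across at its flat top, 102 mm above the bench; beside it along +x is a lower bearing boss (72 mm across, 60 mm tall). A brass detent plug sticks out of the bored boss's +y side, to 42 mm from the axis, 82 mm up.
- bore_mouth (a point): Centre of the bore at the boss's flat top, 102 mm above the bench. Upright blind bore, 14 mm diameter, 4 mm 45 degree lead-in; its bottom is 43 to 77 mm below the top, unknown beforehand. A sprung ball in its +y side, 20 mm down, stops the nose 15 to 18 mm down; about 4 to 9 N of push takes the rod past it, then it slides with 1 to 4 N until the push rises steeply on the bottom.
- rail: Fixed white pick-to-light rail, 65 x 400 mm and 34 mm high, lying across the bench, with three coloured plastic bins of ring spacers side by side behind it (on its +x side; the bins are 86 mm tall at the back). Origin: centre of the rail's underside; y along the rail.
- btn_yellow_top (a point): Centre of the top of the yellow round push button (26 mm diameter) on the rail, in front of the yellow bin; 52 mm above the bench when free. The three bins with their buttons are 125 mm apart, in any order. Pressed straight down; travel 6 mm, fully in takes about 5 N, springs back.
- btn_green_top (a point): The same for the green button, in front of the green bin.
- btn_blue_top (a point): The same for the blue button, in front of the blue bin.
- btn_yellow (a joint): Travel of the yellow button: 0 free, 0.006 m fully in; it counts as pushed from 0.004 m.
- btn_green (a joint): The same for the green button.
- btn_blue (a joint): The same for the blue button.
- bearing: Bystander: loose steel bearing ring, 52 mm across, 15 mm tall. Origin: centre of its underside.
- driver: Bystander: loose screwdriver, 170 mm long, lying on the bench.
- oiler: Bystander: loose small white bottle with a red cap, 38 mm across, 75 mm tall. Origin: centre of its underside.
Not all that is in view belongs to the job. Leave any pink or purple look-alike of the housing alone.

How it is judged:
By the outcome, as a careful person would: the job done as asked, in the order asked, and still so for the second after the job is handed in, with the robot touching nothing.
It also fails if it takes over 59 s, if anything falls off the work surface, if the arm or the gripper's body presses on something with over 40 N, if the wrist force passes 120 N, or if a joint passes its speed limit or range.

ROBOT

A 6-joint arm with a two-finger parallel gripper is mounted at the origin on the work surface. World frame = base frame: x ahead of the robot, y to its left, z up, the work surface at z = 0. Lengths are in m, angles in rad, forces in N, time in s.
With the tool pointing down it reaches from about 0.4 to 0.825 m from the base axis. Payload 7 kg.
Tool frame: the origin (TCP) lies at the very end of the fingers, on their centre line; the grasp point (between the pads) lies behind it (manip.grasp_offset is the z of the grasp point in the tool frame, in m); z points along the fingers, y is the line along which they close (so a half turn about z gives the same grasp; the last joint's range is limited). The gripper opens to 85 mm and grips with 20 to 120 N. Pads are 22 mm wide; open, the fingers measure 114 mm over their backs; the gripper's body (76 mm by 85 mm) begins 54 mm behind the grasp point. The pads swing forward as they close: fully open they stand 13 mm farther back than shut.
Start: joints at [1.455, 0.359, 0.012, 0, -1.224, -0.288], TCP at [0.265, 0.621, 0.231] pointing down, gripper open.
Joint ranges: [-3.07, 3.07], [-1.43, 2.12], [-1.02, 1.25], [-3.03, 1.67], [-3.05, -0], [-3.03, 3.03]. Speed limits (rad/s): [2.39, 2.39, 3.01, 3.14, 3.14, 3.14].

INTERFACE

Orientations are given as a rotation vector (axis times angle).
In Python, from bench import manip, cams, job_done, readout gives the robot as it stands. Calls block until the motion is done:
- manip.goto(position, orientation): joint-space move of the TCP to a pose.
- manip.move_straight(position, frame=None, max_speed=0.15): straight line of the TCP; frame=None keeps the orientation; max_speed is the mean speed in m/s.
- manip.move_j(angles): joint-space move.
- manip.move_gripper(opening): opening from 0.0 (shut) to 1.0 (fully open); the grip force is fixed at half the most; returns when the fingers have stopped.
- manip.dwell(seconds).
- manip.solve_ik(position, orientation): joint angles nearest the present ones, or None.
- cams.capture(name): name is "side" or "top" or "wrist"; returns a dict with "image" (480x640x3 uint8, red, green, blue), "range_z" (480x640 float32, m along the optical axis (not along the pixel's ray), 0 where there is no reading), "fx", "fy", "cx", "cy" (pixels), "k1" (the pictures are not rectified: a ray, as slopes to the right and down, at radius r is drawn at 1 + k1 r^2 times it, then the intrinsics apply), "pose" (4x4, takes a point from camera to world coordinates); the wrist camera has in their place "T_tool_cam" (4x4, takes a point from camera to tool coordinates, whose origin is the TCP and whose axes are the flange's). Camera axes: x right, y down, z forward; pixel columns grow to the right and rows downward; lengths in m; the calibration is good to about 2 mm. A picture is of the moment at which its call begins: read the wrist's pose just before it.
A pose or a line that the arm cannot do raises manip.Unreachable and nothing moves.
- job_done(): hands the job in; it is judged then, once.
Readings, each from a call of its own:
- readout.current_clock(): time.
- readout.current_q(): joint angles.
- readout.current_qvel(): joint speeds.
- readout.current_effort(): joint torques, N m.
- readout.current_position(): TCP position.
- readout.current_orientation(): TCP orientation.
- readout.current_wrist_force(): force on the tool from outside, world axes, zero at the start.
- readout.current_torque(): the same for the moment, N m.
- readout.current_grip_width(): opening from 0.0 (shut) to 1.0 (fully open).
- readout.current_finger_force(): force on a finger pad.
Only numpy, scipy, OpenCV 4.12 (cv2) and the standard library are available. Lean on these libraries where they do the work, as an engineer would, in place of code of your own. Each camera call takes 0.05 s, during which the arm holds its last target. There are 200 camera calls.

## Working session

There is one attempt and no reset: what is moved stays moved. The work goes in short steps, each a Python script; the robot and the scene stay as the last script left them, time stands still between calls to the robot, and variables do not carry over. Pictures are saved under pics/ and viewed, at most 10 in all, crops included, and the job is handed in when it is done.

```bash
ls; mkdir -p pics; python3 - <<'E'
from bench import manip, cams, job_done, readout
import cv2, numpy as np
for n in ("top","side"):
    c=cams.capture(n); np.savez(f"{n}.npz",**c)
    cv2.imwrite(f"pics/{n}.png",c["image"][:,:,::-1])
    print(n,c["fx"],c["fy"],c["cx"],c["cy"],c["k1"],np.round(c["pose"],3).tolist())
print(manip.grasp_offset,readout.current_clock(),readout.current_orientation())
E
```

```text
pics
top 582.9838765451605 582.9838765451605 311.06862220237645 237.0078941938488 -0.19167197424520713 [[-0.019, -0.995, 0.103, 0.295], [-1.0, 0.018, -0.008, -0.019], [0.006, -0.103, -0.995, 1.545], [0.0, 0.0, 0.0, 1.0]]
side 524.0478483065551 524.0478483065551 317.84651114117537 235.6945901480748 -0.037425659169965084 [[0.997, -0.019, 0.071, 0.39], [-0.071, -0.514, 0.855, -0.912], [0.021, -0.858, -0.514, 0.647], [0.0, 0.0, 0.0, 1.0]]
-0.0187 0.1 [ 3.07630291e+00 -6.29863926e-01 -2.44615925e-04]
```

View pics/top.png

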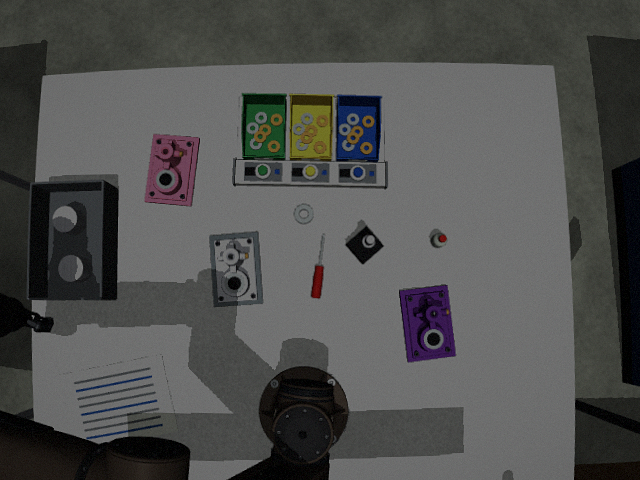

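View pics/side.png

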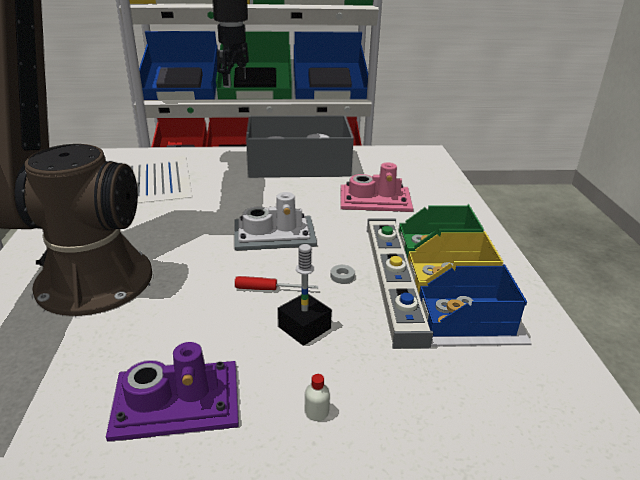

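Candidates for the housing: the grey one at top (236,270) / side (275,225), pink at top (172,170), purple at top (430,322). I choose grey, whose bored tower is at top ~(232,256). The rod is at top (370,240), in the black stand. Buttons in the top view are green (262,171), yellow (310,171) and blue (358,172).

```bash
cat > h.py <<'E'
import numpy as np, cv2
from scipy.spatial.transform import Rotation as R
def rays(c,uv):
    K=np.array([[c["fx"],0,c["cx"]],[0,c["fy"],c["cy"]],[0,0,1.]],float)
    p=cv2.undistortPoints(np.array(uv,float).reshape(-1,1,2),K,np.array([float(c["k1"]),0,0,0]))[:,0]
    return np.c_[p,np.ones(len(p))]
def plane(c,uv,z,T=None):
    T=c["pose"] if T is None else T
    d=rays(c,uv)@T[:3,:3].T
    return T[:3,3]+d*((z-T[2,3])/d[:,2])[:,None]
def cloud(c,T=None):
    T=c["pose"] if T is None else T
    h,w=c["range_z"].shape; v,u=np.mgrid[:h,:w]
    P=rays(c,np.c_[u.ravel(),v.ravel()])*c["range_z"].ravel()[:,None]
    P=P@T[:3,:3].T+T[:3,3]; P[c["range_z"].ravel()<=0]=np.nan
    return P.reshape(h,w,3)
E
python3 - <<'E'
from h import *
for n in("top","side"):
    c=np.load(n+".npz"); P=cloud(c); hsv=cv2.cvtColor(c["image"],cv2.COLOR_RGB2HSV)
    def rep(name,box,zlo,zhi,extra=None):
        u0,u1,v0,v1=box; m=np.zeros(P.shape[:2],bool); m[v0:v1,u0:u1]=1
        m&=(P[...,2]>zlo)&(P[...,2]<zhi)
        if extra is not None:m&=extra
        q=P[m]; v,u=np.nonzero(m)
        if len(q): print(n,name,len(q),"med",np.median(q,0).round(4),"mid",((q.min(0)+q.max(0))/2).round(4),"px",u.mean().round(1),v.mean().round(1))
    hb=(205,266,228,310) if n=="top" else (230,320,190,250)
    rb=(340,390,215,270) if n=="top" else (275,335,235,345)
    rep("boss",hb,.092,.112); rep("bearboss",hb,.052,.068); rep("plate",hb,.003,.03)
    rep("rodtop",rb,.165,.19); rep("stand",rb,.038,.052);rep("rodall",rb,.07,.17)
    bb=(235,385,158,188) if n=="top" else (365,430,215,350)
    sat=(hsv[...,1]>120)
    for nm,lo,hi in(("green",45,85),("yellow",20,35),("blue",100,130)):
        rep(nm,bb,.044,.06,sat&(hsv[...,0]>=lo)&(hsv[...,0]<=hi))
    b=np.nanmedian(P[430:450,100:140,2]) if n=="top" else np.nanmedian(P[430:460,400:480,2]); print("bench z",b)
E
```

```text
top boss 222 med [0.4018 0.1703 0.101 ] mid [0.4009 0.1644 0.1015] px 230.8 255.7
top bearboss 630 med [0.3372 0.1684 0.0605] mid [0.3703 0.1703 0.06  ] px 233.9 280.0
top plate 2673 med [0.3769 0.1613 0.0163] mid [0.375  0.1722 0.0165] px 235.9 268.2
top rodtop 62 med [ 0.4281 -0.1666  0.1761] mid [ 0.4282 -0.1681  0.1754] px 369.3 239.5
top stand 539 med [ 0.4247 -0.1652  0.0451] mid [ 0.4286 -0.1695  0.0449] px 364.1 245.1
top rodall 62 med [ 0.4234 -0.1614  0.1353] mid [ 0.4296 -0.1683  0.1486] px 366.6 242.3
top green 62 med [0.6273 0.094  0.0552] mid [0.6271 0.0942 0.0543] px 262.1 170.0
top yellow 66 med [ 0.6227 -0.031   0.0538] mid [ 0.6235 -0.031   0.0542] px 309.9 170.8
top blue 66 med [ 0.62   -0.1562  0.0547] mid [ 0.6321 -0.1422  0.052 ] px 357.9 170.7
bench z 0.7414415773533098
side boss 207 med [0.4016 0.164  0.1018] mid [0.4018 0.1635 0.0997] px 284.8 198.1
side bearboss 598 med [0.3479 0.16   0.0615] mid [0.3701 0.167  0.06  ] px 265.8 214.9
side plate 2151 med [0.3792 0.1356 0.0144] mid [0.3765 0.2552 0.0165] px 275.5 230.2
side rodtop 147 med [ 0.4288 -0.1742  0.1759] mid [ 0.4289 -0.169   0.1729] px 304.2 250.0
side stand 1036 med [ 0.4277 -0.1747  0.0461] mid [ 0.4299 -0.1706  0.045 ] px 303.8 311.2
side rodall 472 med [ 0.4291 -0.1736  0.1362] mid [ 0.43   -0.1712  0.1202] px 304.1 272.3
side green 238 med [0.6978 0.1429 0.0538] mid [0.6793 0.0934 0.052 ] px 408.8 225.8
side yellow 188 med [ 0.6343 -0.0269  0.0541] mid [ 0.661  -0.0226  0.052 ] px 408.5 256.2
side blue 136 med [ 0.6195 -0.1589  0.056 ] mid [ 0.6428 -0.1348  0.0518] px 407.3 297.6
bench z 0.0010197264843968545
```

```bash
python3 - <<'E'
from bench import manip, cams, readout
from h import *
for n,p in(("wboss",(.38,.167,.32)),("wrod",(.41,-.168,.36))):
    manip.goto(p,(np.pi,0,0))
    pos,o=np.array(readout.current_position()),np.array(readout.current_orientation())
    c=cams.capture("wrist")
    T=np.eye(4);T[:3,:3]=R.from_rotvec(o).as_matrix();T[:3,3]=pos
    T=T@c["T_tool_cam"]; np.savez(n+".npz",T=T,**c); cv2.imwrite(f"pics/{n}.png",c["image"][:,:,::-1])
    P=cloud(c,T); b=(.092,.112) if n=="wboss" else (.165,.19)
    print(n,pos,T[:3,3].round(3),T[:3,2].round(3),readout.current_clock(),readout.current_q())
    near=(abs(P[...,0]-p[0])<.06)&(abs(P[...,1]-p[1])<.06)
    m=near&(P[...,2]>b[0])&(P[...,2]<b[1]);q=P[m]
    if len(q):
        v,u=np.nonzero(m);print(len(q),np.median(q,0),(q.min(0)+q.max(0))/2,np.ptp(q,0),u.mean(),v.mean())
E
python3 -c "
import cv2,numpy as np
cv2.imwrite('pics/both.png',cv2.resize(np.hstack([cv2.imread('pics/wboss.png'),cv2.imread('pics/wrod.png')]),(800,300)))"
```

```text
wboss [0.38012846 0.16758985 0.31981175] [0.457 0.168 0.463] [-0.304 -0.001 -0.953] 1.8917 [ 8.95286221e-01 -1.39336779e-01 -3.60135450e-01 -3.65580718e-05
 -1.35063042e+00  6.76017762e-01]
1842 [0.40290001 0.17200637 0.10259598] [0.40184507 0.16634431 0.09843871] [0.04232318 0.05546681 0.0128738 ] 311.2171552660152 174.89522258414766
wrod [ 0.41025254 -0.1673627   0.35972708] [ 0.487 -0.167  0.503] [-0.304 -0.001 -0.953] 3.2167 [ 6.06512872e-02 -9.92310789e-02 -2.38461830e-01 -2.05367486e-04
 -1.43185922e+00  1.51126224e+00]
650 [ 0.43351385 -0.16406444  0.17747928] [ 0.4327665  -0.16367658  0.17248326] [0.02152483 0.02139229 0.01450866] 311.70307692307694 180.95538461538462
```

View pics/both.png

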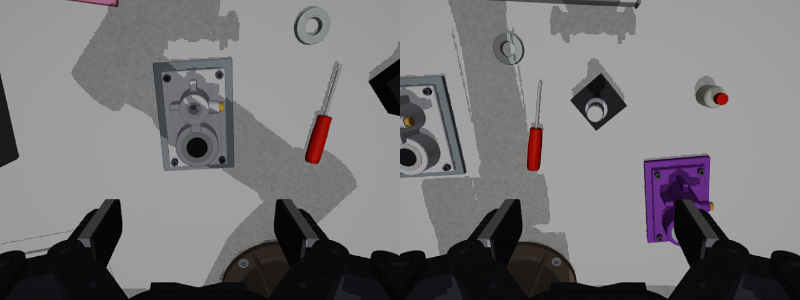

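Left: grey housing with the bored tower at about wrist px (311,175) and brass plug on its −y side. Right: rod head at (313,177) in the black stand. Now grasp and lift.

```bash
python3 - <<'E'
from bench import manip, cams, readout
from h import *
D=(np.pi,0,0); x,y=.4305,-.166
manip.goto((x,y,.215),D); manip.move_straight((x,y,.139),max_speed=.08)
print(readout.current_position(),readout.current_wrist_force())
manip.move_gripper(0.0)
print("grip",readout.current_grip_width(),readout.current_finger_force(),readout.current_wrist_force())
manip.move_straight((x,y,.26),max_speed=.08)
print("lift",readout.current_grip_width(),readout.current_finger_force(),readout.current_wrist_force())
manip.goto((.4015,.167,.26),D)
pos,o=np.array(readout.current_position()),np.array(readout.current_orientation())
c=cams.capture("wrist")
T=np.eye(4);T[:3,:3]=R.from_rotvec(o).as_matrix();T[:3,3]=pos
T=T@c["T_tool_cam"]; np.savez("w3.npz",T=T,tcp=pos,**c); cv2.imwrite("pics/w3.png",c["image"][:,:,::-1])
s=cams.capture("side"); np.savez("s3.npz",**s); cv2.imwrite("pics/s3.png",cv2.resize(s["image"][60:260,200:400,::-1],(600,600)))
print(pos,o,readout.current_clock())
E
```

```text
[ 0.43092289 -0.16603608  0.13949734] [-0.42420483  0.55996549  1.46225629]
grip 0.2383132621873107 58.720761315344134 [-0.01664658 -2.21382419  1.55396507]
lift 0.2424410015346884 58.764428200120165 [-0.35376384  0.85958942 -3.02353402]
[0.40163432 0.16646908 0.25992559] [ 3.14132391e+00 -4.21779193e-04 -2.06194695e-04] 8.6
```

View pics/w3.png

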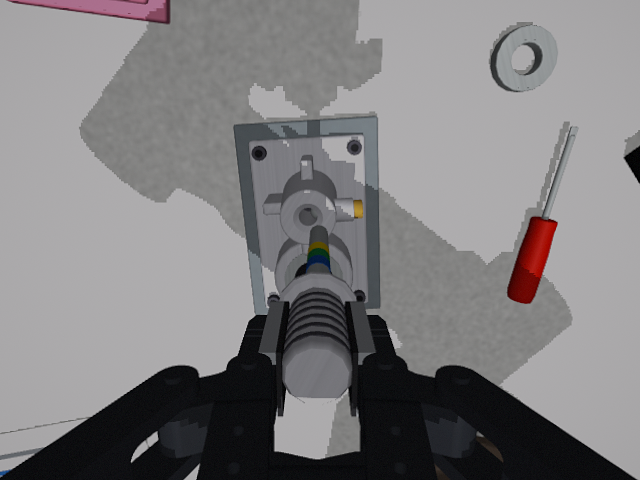

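View pics/s3.png

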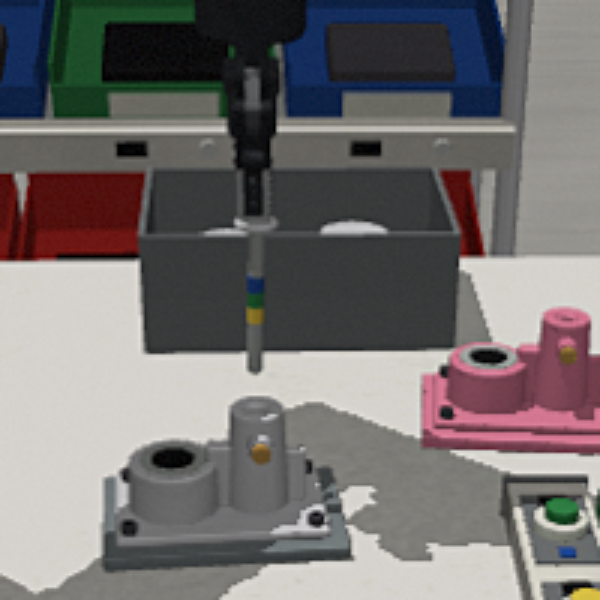

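```bash
python3 - <<'E'
import cv2,numpy as np
w=cv2.imread("pics/w3.png")[175:265,270:370]
s=np.load("s3.npz")["image"][170:230,265:305,::-1]
a=cv2.resize(w,None,fx=6,fy=6,interpolation=cv2.INTER_CUBIC)
b=cv2.resize(s,(200,300),interpolation=cv2.INTER_CUBIC)
b=cv2.copyMakeBorder(b,0,240,0,0,cv2.BORDER_CONSTANT)
cv2.imwrite("pics/c3.png",np.hstack([a,b]))
E
```

```text
(no output)
```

View pics/c3.png

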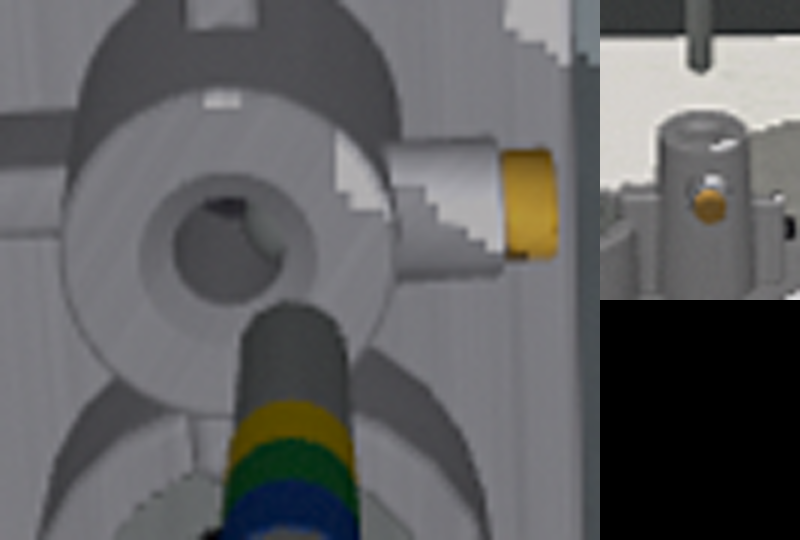

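```bash
python3 - <<'E'
from h import *
c=np.load("w3.npz");T=c["T"]
b=plane(c,[(308.1,216.6)],.102,T)[0]; n=plane(c,[(318.9,225)],.1384,T)[0]-[.006,0,0]
print("wrist bore",b,"nose",n,"delta",b-n,"tcp",c["tcp"])
s=np.load("s3.npz")
# side crop: scale5, origin (265,170)
b2=plane(s,[(265+103/5,170+130/5)],.102)[0]; n2=plane(s,[(265+101/5,170+72/5)],.1354)[0]
print("side bore",b2,"nose",n2,b2-n2)
E
```

```text
wrist bore [0.40258407 0.17237347 0.102     ] nose [0.40012037 0.16462001 0.1384    ] delta [ 0.0024637   0.00775347 -0.0364    ] tcp [0.40163432 0.16646908 0.25992559]
side bore [0.40328287 0.1743412  0.102     ] nose [0.40258487 0.1662016  0.1354    ] [ 0.000698   0.0081396 -0.0334   ]
```

Both views agree: bore at px (308,217), nose rim at (319,225), so shift about +1.8 mm in x and +7.9 mm in y. Shift, then enter down to just above the detent, watching forces.

```bash
cat > mv.py <<'E'
from bench import manip, cams, readout
from h import *
pos=lambda:np.array(readout.current_position())
F=lambda:np.array(readout.current_wrist_force())
def fm(n=4):
    a=[]
    for _ in range(n): manip.dwell(.03); a.append(F())
    return np.mean(a,0)
E
python3 - <<'E'
from mv import *
t=np.array([.4015+.0018,.167+.0079,.26])
manip.move_straight(t,max_speed=.05); t[2]=.232; manip.move_straight(t,max_speed=.05)
f0=fm(); np.save("f0.npy",f0); print("base",f0,pos())
c=cams.capture("wrist"); cv2.imwrite("pics/c4.png",cv2.resize(c["image"][170:270,260:380,::-1],None,fx=4,fy=4)); 
while t[2]>.2145:   # nose ~12 mm down
    t[2]-=.0025; manip.move_straight(t,max_speed=.008)
    f=fm(2)-f0; print(t.round(4),pos().round(4),f.round(2))
    if np.linalg.norm(f)>8: break
    if t[2]<.224: 
        for i in(0,1):
            if abs(f[i])>1.5: t[i]+=np.sign(f[i])*.0003
print(readout.current_clock())
E
```

```text
base [ 0.16044456 -0.31568803 -2.12384977] [0.40348927 0.17507502 0.23232388]
[0.4033 0.1749 0.2295] [0.4033 0.1749 0.2295] [-0.1   0.33  0.42]
[0.4033 0.1749 0.227 ] [0.4033 0.1749 0.227 ] [-0.6  -0.31  0.41]
[0.4033 0.1749 0.2245] [0.4033 0.1749 0.2245] [ 0.14  0.48 -0.28]
[0.4033 0.1749 0.222 ] [0.4033 0.1749 0.222 ] [-0.44  0.4  -0.03]
[0.4033 0.1749 0.2195] [0.4033 0.1749 0.2195] [ 0.3   0.04 -0.5 ]
[0.4033 0.1749 0.217 ] [0.4033 0.1749 0.217 ] [-0.68  0.93  0.69]
[0.4033 0.1749 0.2145] [0.4033 0.1749 0.2145] [-0.37 -0.03  0.52]
13.475
```

View pics/c4.png

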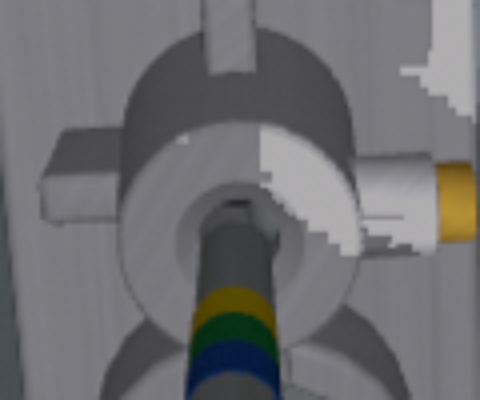

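Nose is inside the bore with no contact force. Continue past the detent down to the bottom.

```bash
python3 - <<'E'
from mv import *
f0=np.load("f0.npy"); t=np.array([.4033,.1749,.2145])
zm=.102+.1245
while 1:
    d=zm-t[2]
    st=.001 if d<24e-3 else (.002 if d<40e-3 else .0006)
    t[2]-=st; manip.move_straight(t,max_speed=.008 if d<40e-3 else .005)
    f=fm(1)-f0; d=zm-t[2]
    if f[2]>3.5: f=fm(3)-f0
    if d<24e-3 or f[2]>4 or np.hypot(*f[:2])>3: print((d*1e3).round(1),pos()[2].round(4),f.round(1))
    if (d>.038 and f[2]>7) or np.linalg.norm(f)>14 or d>.079: break
    for i in(0,1):
        if abs(f[i])>2.5: t[i]+=np.sign(f[i])*.0002
np.save("t.npy",t); print("end",t,pos(),f,readout.current_clock(),readout.current_grip_width())
E
```

```text
13.0 0.2135 [-0.2 -0.3 -0.2]
14.0 0.2125 [-0.2  0.4 -0.1]
15.0 0.2114 [-0.2  0.9  0.2]
16.0 0.2105 [-0.3  1.   0.6]
17.0 0.2095 [-0.4  0.2  0.3]
18.0 0.2087 [-0.1  0.6  2.1]
19.0 0.2077 [-1.1  1.   5. ]
20.0 0.2062 [-1.   1.2  2.9]
21.0 0.2052 [-0.9  1.9  0.6]
22.0 0.2044 [-2.   1.7  1.1]
23.0 0.2033 [-1.1  2.3  1.3]
24.0 0.2023 [-1.8  0.9 -0.1]
49.4 0.177 [-2.9 -0.9  1.8]
51.8 0.1749 [-1.9 -0.5  6.8]
52.4 0.1747 [-3.6 -1.1 10.7]
end [0.4027 0.1751 0.1741] [0.40305054 0.17518808 0.17474799] [-3.5676169  -1.14592426 10.7349802 ] 26.975 0.2405146780098234
```

```bash
python3 - <<'E'
from mv import *
f0=np.load("f0.npy"); t=np.load("t.npy")
for k in range(6):
    f=fm(4)-f0; print(t[2].round(5),pos()[2].round(5),f.round(1))
    if f[2]>12: break
    t[2]-=.00015; manip.move_straight(t,max_speed=.004)
for _ in range(8): manip.dwell(.1); print((F()-f0)[2].round(1),end=" ")
print(pos(),readout.current_clock())
w=readout.current_grip_width()
manip.move_gripper(.5); p=pos(); print("open",p,fm())
manip.move_straight((p[0],p[1],.27),max_speed=.12)
s=cams.capture("side"); c=cams.capture("wrist"); np.savez("s5.npz",**s)
a=cv2.resize(s["image"][165:235,255:315,::-1],(514,600),interpolation=cv2.INTER_CUBIC)
cv2.imwrite("pics/s5.png",a); print(readout.current_clock())
E
```

```text
0.1741 0.17477 [-3.4 -1.6 10.6]
0.17395 0.17472 [-3.4 -1.9 11.9]
0.1738 0.1747 [-3.5 -2.  13.3]
14.4 12.9 14.3 12.5 12.8 12.7 12.8 13.5 [0.40317415 0.17521257 0.17472957] 28.675
open [0.40275006 0.17518199 0.17362157] [-0.00313706 -0.53407735  0.2122208 ]
30.2
```

View pics/s5.png

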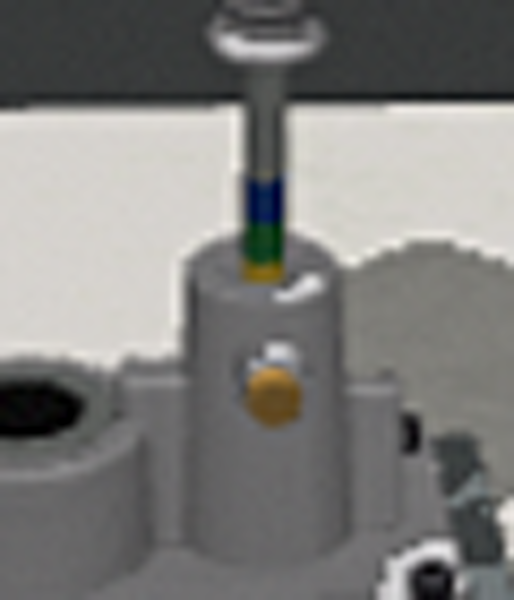

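The rod stands upright and seated; yellow is level with the boss top, consistent with the measured ~51 mm depth and a hard stop. Now the yellow button.

```bash
python3 - <<'E'
from mv import *
D=(np.pi,0,0)
manip.goto((.56,-.027,.22),D); manip.move_gripper(0.0)
p,o=pos(),np.array(readout.current_orientation()); c=cams.capture("wrist")
T=np.eye(4);T[:3,:3]=R.from_rotvec(o).as_matrix();T[:3,3]=p;T=T@c["T_tool_cam"]
h=cv2.cvtColor(c["image"],cv2.COLOR_RGB2HSV)
m=cv2.inRange(h,(20,120,60),(35,255,255)); n,_,st,ce=cv2.connectedComponentsWithStats(m)
for i in range(1,n):
    if st[i,4]>150: print(st[i],ce[i].round(1),plane(c,[ce[i]],.052,T)[0].round(4))
cv2.imwrite("pics/b.png",c["image"][:,:,::-1]); print(p,readout.current_clock())
E
```

```text
[ 167    0   47   39 1175] [190.2  17.6] [0.6935 0.0566 0.052 ]
[  239     0   179    77 11134] [329.9  36.5] [ 0.6827 -0.0358  0.052 ]
[465   0  40  12 296] [483.8   3.9] [ 0.7014 -0.1362  0.052 ]
[ 504    1   49   51 1582] [528.4  26.1] [ 0.6882 -0.1673  0.052 ]
[ 305  108   35   37 1005] [321.8 126.3] [ 0.6248 -0.0306  0.052 ]
[ 0.55996146 -0.02662277  0.22022545] 31.75
```

View pics/b.png

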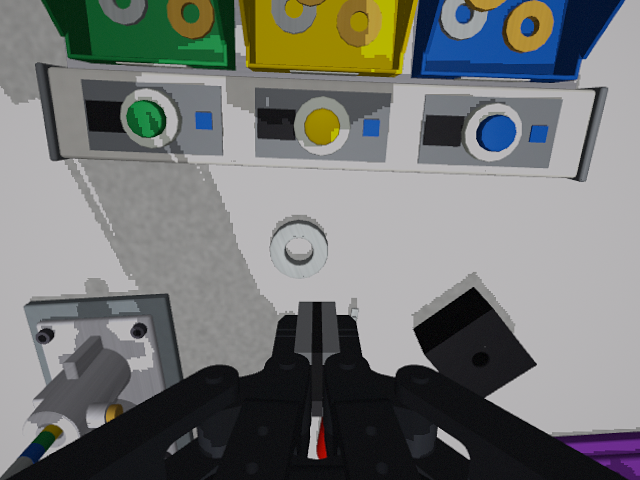

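The yellow button is at px (322,126), i.e. about (0.624, −0.030); green (146,118) and blue (496,132) stay well clear.

```bash
python3 - <<'E'
from mv import *
x,y=.624,-.0295
manip.goto((x,y,.09),(np.pi,0,0)); f0=fm(); z=.056
manip.move_straight((x,y,z),max_speed=.06)
while z>.0435:
    z-=.001; manip.move_straight((x,y,z),max_speed=.02); f=fm(2)-f0
    print(z.__round__(4),pos()[2].round(4),f.round(1))
    if f[2]>9: break
manip.dwell(.3); print(pos(),fm()-f0)
manip.move_straight((x,y,.12),max_speed=.1)
manip.goto((.56,-.027,.22),(np.pi,0,0))
s=cams.capture("side"); cv2.imwrite("pics/end.png",s["image"][:,:,::-1]); print(readout.current_clock())
E
```

```text
0.055 0.0553 [-0.5 -0.3  1.3]
0.054 0.0542 [-0.4 -0.6  2.6]
0.053 0.0531 [-0.9 -1.   2.6]
0.052 0.0521 [ 0.4 -1.3  3.5]
0.051 0.0511 [ 0.2 -1.3  3.9]
0.05 0.0501 [ 0.9 -1.4  4.7]
0.049 0.05 [-2.9 -1.3 12.1]
[ 0.62421472 -0.02951313  0.04998789] [-1.86064621 -0.97242899 11.95637337]
37.3417
```

View pics/end.png

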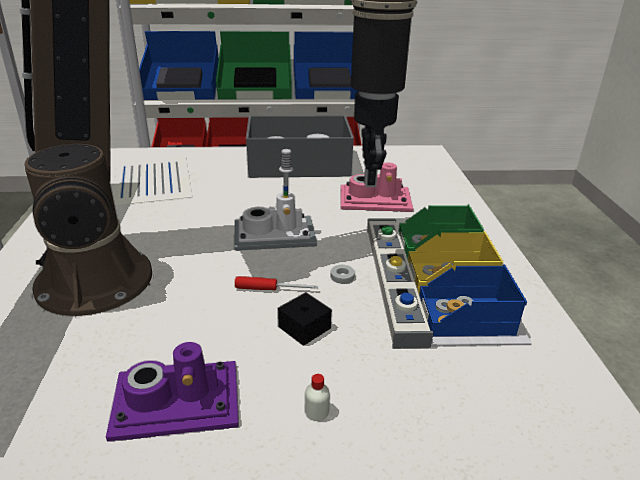

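```bash
python3 -c "
from bench import job_done
print(job_done())"
```

```text
the job is handed in; nothing more can be done
None
```

The rod is seated in the grey housing, on a hard stop at about 51 mm held at about 13 N, and the boss top reads yellow. I pushed only the yellow button, to a firm stop after roughly 6 mm, and handed the job in at about 37 s with the bystanders looking undisturbed; no verdict came back.

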